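Set a coated glass plate over the snapping ledge and clamp it

ROBOT

A 6-joint arm with a two-finger parallel gripper is mounted at the origin on a cart in front of the work surface, level with it; the furniture and walls round the work are solid. World frame = base frame: x ahead of the robot, y to its left, z up, the work surface at z = 0. Lengths are in m, angles in rad, forces in N, time in s.
With the tool pointing down it reaches from about 0.3 to 0.875 m from the base axis. Payload 4.2 kg.
Tool frame: the origin (TCP) lies at the very end of the fingers, on their centre line; the grasp point (between the pads) lies 19 mm behind it; z points along the fingers, y is the line along which they close (so a half turn about z gives the same grasp; the last joint's range is limited). The gripper opens to 85 mm and grips with 20 to 120 N. Pads are 22 mm wide; open, the fingers measure 114 mm over their backs; the gripper's body (76 mm by 85 mm) begins 54 mm behind the grasp point. The pads swing forward as they close: fully open they stand 13 mm farther back than shut.
Start: joints at [-1.345, 0.32, 1.565, -0, 1.257, -0.02], TCP at [0.14, -0.558, 0.231] pointing down, gripper open.
Joint ranges: [-3.11, 3.11], [-0.84, 2.01], [0.21, 2.61], [-1.34, 4.49], [0.05, 2.63], [-2.56, 2.56]. Speed limits (rad/s): [2.57, 2.57, 3.14, 3.14, 3.14, 3.14].

INTERFACE

Orientations are given as [roll, pitch, yaw] about the fixed x, y, z axes, in that order (R = Rz(yaw) Ry(pitch) Rx(roll)).
In Python, from cell import robot gives the robot as it stands. The module is installed in compiled form; this text tells all that it offers.
- The arm moves only by the tool send_rows, never from a script. Its argument "plan" is a list of rows, each an object of numbers: "claw": the finger opening in m, from 0 to 0.0854; "dx", "dy", "dz": the shift along the tool's x, y, z in m; "ax", "ay", "az": the turn, a rotation vector about the tool's x, y, z in degrees. In form: [{"claw": .., "dx": .., "dy": .., "dz": .., "ax": .., "ay": .., "az": ..}, ...]. A call has 1 to 5 rows; each row is the pose to reach, as a shift and turn from the pose commanded when the call began, along the tool's axes at that moment; what a row does not reach only later rows make up. A row lasts 1/10 s, in which the tool goes at most 50 mm and 8.59 degrees, less where a joint would pass 70% of its speed; a pose out of reach is approached as far as the arm can. A call with a gripper value outside its range is refused whole. The fingers move at their own pace and stop on an object; "squeeze" is the grip in N (left out, the last holds). Time passes only in rows, so rows that repeat a pose let the fingers close. It gives the time, the measured TCP pose, the force, the opening and the grip force at its end, in the units of the state.
- robot.read_state(): the state, without advancing time (a new reading comes with each control period).
- robot.read_camera(name): name is "scene" or "top"; returns (picture, depth): 420x560x3 uint8, red, green, blue; 420x560 float32, m along the optical axis (not along the pixel's ray), 0 where there is no reading.
- robot.camera_params(name): a dict with "fx", "fy", "cx", "cy" (pixels), "R" (3x3) and "t" (3): a world point X has camera coordinates R X + t. Camera axes: x right, y down, z forward; pixel columns grow to the right and rows downward; lengths in m; the calibration is good to about 2 mm. A picture is of the moment at which its call begins. camera_params takes no time and is no camera call.
- robot.finish_job(): hands the job in; it is judged then, once.
The state is a dict: "t": time; "joints": joint angles; "joint_velocities": joint speeds; "joint_torque": joint torques, N m; "tcp_pos": TCP position; "eef_rot": TCP orientation; "force": force on the tool from outside, world axes, zero at the start; "moment": the same for the moment, N m; "grip_width": opening from 0.0 (shut) to 1.0 (fully open); "gripper_force": force on a finger pad.
Only numpy, scipy, OpenCV 4.12 (cv2) and the standard library are available. Lean on these libraries where they do the work, as an engineer would, in place of code of your own. Each camera call takes 0.05 s, during which the arm holds its last target. There are 200 camera calls.

TASK

Make the white-coated glass plate on the small snapping bench ready to be snapped: push it snug against the fence and along it until its short end overhangs the ledge and the bare strip scraped across the coating lies right over the steel edge. Then push the hinged hold-down bar with the red tab all the way down, so that its rubber feet rest on the glass and keep the plate there. Do it all by pushing with the fingertips: never lift the plate or touch its white coating, and leave the other things on the worktop alone.

Things in the scene. Friction and masses are not known exactly. Their poses are not given: they have to be found in the camera images.
- snap_bench: fixed plate-snapping bench. A level grey deck 120 mm (x) by 220 mm (y), its top 36 mm above the worktop. Origin: on the worktop; the deck spans x -55..+65 and y -110..+110 mm of this frame. Along the far side a straight aluminium fence, 7 mm high above the deck, its face at x = +40 mm looks to -x (towards the robot) and runs along y. The -y end of the deck is the ledge with a bare steel edge strip; beyond it is open air. +z up
- ledge_edge (a point): point on the upper edge of the ledge (deck top, y = -110 mm of the bench), on the centre line that the plate has when snug against the fence (30 mm in front of the fence face); axes as the bench's
- plate: loose glass plate lying flat on the deck: 60 mm wide (x), 150 mm long (y), 5 mm thick, 0.1 to 0.2 kg, pale green bare margins 10 mm wide on both long sides and at the +y end, 5 mm at the -y end. Origin: centre of its underside. Its -y end is the leading end, nearer the ledge; +x side faces the fence. It starts a few mm off the fence, slightly askew and wholly on the deck, and slides easily
- coating: the white coating in the middle of the plate's upper face, 1 mm thick, 40 mm wide (fixed to the plate; origin at the centre of the plate's upper face). Not to be touched by the fingers
- bare_strip (a point): centre of the straight strip, 8 mm wide, scraped bare across the coating over the plate's whole width, 35 mm from the leading (-y) end; on the glass face 5 mm above the underside, on the plate's centre line
- hold_down (a joint): angle of the hold-down bar: an aluminium bar 22 mm wide with a red tab (34 x 32 x 12 mm) at its free end, hinged behind the fence at point bar_hinge about the bench's y axis. 0 = level, its two rubber feet on the glass (25 mm inside the ledge edge); about 1.05 to 1.3 at the start = standing up, leaning slightly over the deck; a larger value is more open. The stiff friction hinge takes about 0.1 to 0.25 N m to push down (1 to 2 N at the tab) and stays where it is left
- bar_hinge (a point): hinge axis of the bar, 41 mm above the worktop, at x = +58, y = -87 mm of the bench; axes turn with the bar: its -x axis points along the bar to the tab, its +z axis is the bar's upper side
- bar_tab (a point): centre of the red tab's upper (push) face, 137 mm from the hinge along the bar and 14 mm off the bar's line through the hinge; axes as bar_hinge. While the bar stands up this face looks away from the robot and a little upward; with the bar down it looks up and is 55 mm above the worktop, 24 mm in front of the deck
- septa_pot: bystander, to be left alone: small white lidded pot, 41 mm across, 42 mm high; origin at its underside
- usb_stick: bystander, to be left alone: small dark memory stick lying flat, 46 mm long, 8 mm high; origin at its underside
- pen_blue: bystander, to be left alone: blue pen lying flat, 123 mm long; origin at its underside
- beaker: bystander, to be left alone: clear 100 ml beaker, 54 mm across, 70 mm high; origin at its underside
- standard_jar: bystander, to be left alone: white jar with a red cap, 45 mm across, 78 mm high; origin at its underside

How it is judged:
By the outcome, as a careful person would: the job done as asked, in the order asked, and still so for the second after the job is handed in, with the robot touching nothing.
It also fails if it takes over 48 s, if anything falls off the work surface, if the arm or the gripper's body presses on something with over 40 N, if the wrist force passes 120 N, or if a joint passes its speed limit or range.

## Working session

There is one attempt and no reset: what is moved stays moved. The work goes in short steps, Python scripts to look and compute and a tool call to move; the robot and the scene stay as the last step left them, time stands still between calls to the robot, and variables do not carry over. Pictures are saved under pics/ and viewed, at most 10 in all, crops included, and the job is handed in when it is done.

Besides the shell and the picture viewer there is one more tool, called after "Call:" as name(argument=value, ...) on one line, values as JSON. send_rows: Moves the arm, as the interface text tells. Its arguments: {"type":"object","properties":{"plan":{"type":"array"},"squeeze":{"type":"number"}},"required":["plan"]}

```bash
mkdir -p pics; cat > h.py <<'E'
import numpy as np, cv2
from cell import robot
def grab(n):
    im,d=robot.read_camera(n); np.savez(f'{n}.npz',im=im,d=d); return im,d
def world(n,u,v,z):  # pixel -> world at depth z along axis
    p=robot.camera_params(n); c=np.array([(u-p['cx'])/p['fx']*z,(v-p['cy'])/p['fy']*z,z])
    return np.array(p['R']).T@(c-np.array(p['t']))
def ray_z(n,u,v,h):
    a=world(n,u,v,0);b=world(n,u,v,1);return a+(b-a)*(h-a[2])/(b[2]-a[2])
def save(im,f,s=1,c=None):
    if c: im=im[c[1]:c[3],c[0]:c[2]]
    cv2.imwrite('pics/'+f,cv2.resize(im[:,:,::-1],None,fx=s,fy=s,interpolation=cv2.INTER_CUBIC))
E
python3 - <<'E'
from h import *
s=robot.read_state(); print(s)
for n in ('scene','top'):
    im,d=grab(n); save(im,n+'0.png'); p=robot.camera_params(n); print(n,p['fx'],-np.array(p['R']).T@p['t'],np.round(p['R'],2).tolist())
E
```

```text
{'t': 0.0, 'joints': array([-1.34499394e+00,  3.20294880e-01,  1.56566278e+00,  1.76347983e-05,
        1.25740732e+00, -2.00247716e-02]), 'joint_velocities': array([ 0.00113442,  0.00193788,  0.0003163 ,  0.00068427, -0.0003285 ,
        0.00095952]), 'joint_torque': array([-1.65401045e-03, -4.15528142e+01, -2.34165519e+01,  1.56075157e-05,
        8.18096800e-03,  1.05445474e-05]), 'tcp_pos': array([ 0.13981749, -0.55725451,  0.23048686]), 'eef_rot': array([-3.13982102e+00, -5.22508475e-05,  2.45821663e-01]), 'force': array([-0.41141403, -0.09811867, -0.33941678]), 'moment': array([ 0.01280875, -0.00953036, -0.04838202]), 'gripper_force': 0.0, 'grip_width': 1.000615788691267}
scene 535.1492787715929 [-0.11393825 -0.90000944  0.52902319] [[0.75, -0.66, 0.0], [-0.29, -0.33, -0.9], [0.59, 0.67, -0.44]]
top 471.8962510776302 [ 0.33971859 -0.18496431  1.15815683] [[-0.03, -1.0, -0.02], [-0.99, 0.03, -0.16], [0.17, 0.02, -0.99]]
```

View pics/scene0.png

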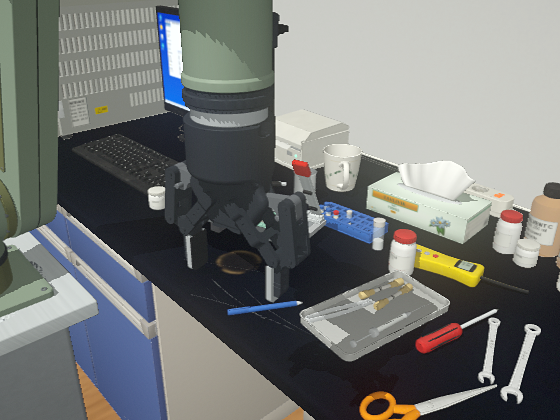

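View pics/top0.png

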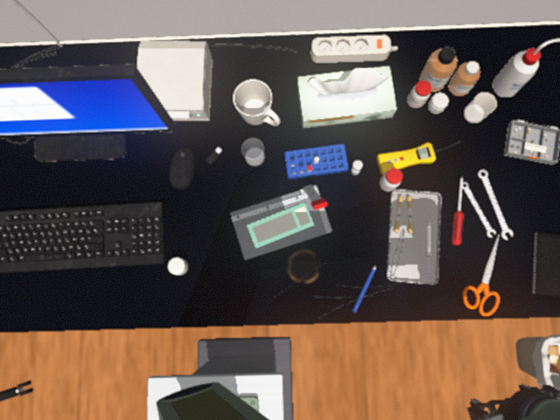

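The scene view shows the arm hiding most of the bench, with the red tab at about (300,168). In the top view the bench is at about (282,222) with the red tab at (319,205). The pot is at (177,266), the pen at (365,290), the beaker at (252,152) and the stick at (213,155). I'll zoom in on the bench next.

```bash
python3 - <<'E'
from h import *
z=np.load('top.npz'); im,d=z['im'],z['d']
save(im,'topc.png',6,(222,175,342,270))
for u,v in [(236,222),(245,257),(325,233),(282,228),(319,205),(300,195),(310,190),(260,232),(340,260)]:
    print((u,v),im[v,u],np.round(world('top',u,v,d[v,u]),4))
E
```

```text
(236, 222) [93 92 95] [ 0.5099 -0.0594  0.0369]
(245, 257) [101 102 103] [ 0.4249 -0.0797  0.0389]
(325, 233) [86 86 89] [ 0.4761 -0.2718  0.0375]
(282, 228) [162 159 147] [ 0.491  -0.1697  0.042 ]
(319, 205) [243  56  52] [ 0.5188 -0.251   0.1784]
(300, 195) [190 190 191] [ 0.5707 -0.2157  0.0375]
(310, 190) [106 107 109] [ 0.5729 -0.2383  0.0802]
(260, 232) [160 157 146] [ 0.4834 -0.1168  0.0395]
(340, 260) [26 25 27] [ 0.4133 -0.3083 -0.0013]
```

View pics/topc.png

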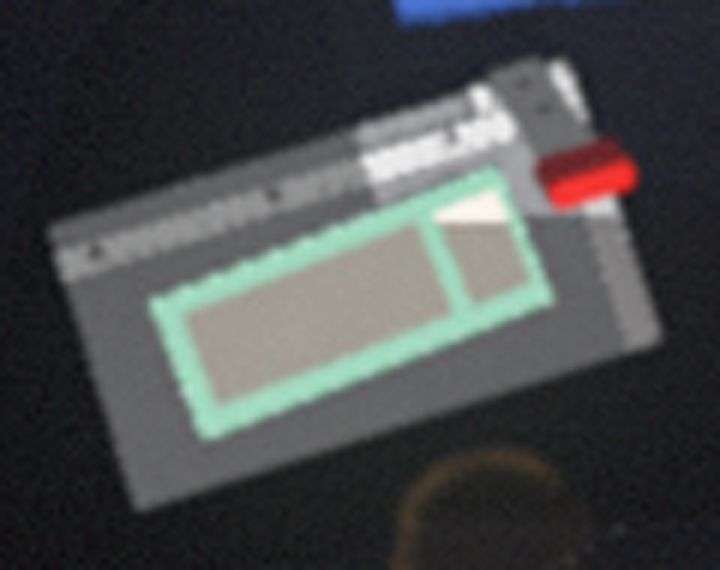

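The crop shows the grey deck with corners near-left (140,510), far-left (50,228) and near-right (660,342). The green-margined plate has corners (150,298), (210,438), (552,302) and (497,172), and the bare strip runs about (432,222)–(462,308). The red tab is at (588,175), with its darker end face above. Next step: fit the poses.

```bash
cat >> h.py <<'E'
def fit(b,w):  # rigid 2D: world = R b + t
    b=np.array(b);w=np.array(w);bc=b-b.mean(0);wc=w-w.mean(0)
    a=np.arctan2((bc[:,0]*wc[:,1]-bc[:,1]*wc[:,0]).sum(),(bc*wc).sum())
    R=np.array([[np.cos(a),-np.sin(a)],[np.sin(a),np.cos(a)]]);t=w.mean(0)-R@b.mean(0)
    return a,R,t,w-(b@R.T+t)
E
python3 - <<'E'
from h import *
z=np.load('top.npz'); im,d=z['im'],z['d']
px=lambda c:(222+c[0]/6-.42,175+c[1]/6-.42)
W=lambda c,h:ray_z('top',*px(c),h)[:2]
a,R,t,r=fit([(-.055,.11),(.065,.11),(-.055,-.11)],[W((140,510),.036),W((50,228),.036),W((660,342),.036)])
print('bench',a,t,'res',r.round(4).tolist())
a2,R2,t2,r2=fit([(.03,.075),(-.03,.075),(-.03,-.075),(.03,-.075)],[W(c,.041) for c in [(150,298),(210,438),(552,302),(497,172)]])
print('plate',a2,t2,'res',r2.round(4).tolist(),'in bench',R.T@(t2-t),'skew deg',np.degrees(a2-a))
# point cloud
p=robot.camera_params('top');vv,uu=np.mgrid[180:268,228:338]
D=d[180:268,228:338];P=np.stack([(uu-p['cx'])/p['fx']*D,(vv-p['cy'])/p['fy']*D,D],-1).reshape(-1,3)
P=(P-p['t'])@np.array(p['R']);C=im[180:268,228:338].reshape(-1,3).astype(int)
B=(P[:,:2]-t)@R
dk=(np.abs(B[:,0]+.045)<.008)&(np.abs(B[:,1])<.08);print('deck z',np.median(P[dk,2]))
red=(C[:,0]>180)&(C[:,1]<90);print('red bright n',red.sum(),'bench',np.median(np.c_[B,P[:,2:]][red],0))
dr=(C[:,0]>90)&(C[:,0]<=180)&(C[:,1]<C[:,0]*.5);print('red dark',dr.sum(),np.median(np.c_[B,P[:,2:]][dr],0))
X=np.c_[B,P[:,2:]][red|dr];print(np.percentile(X,[3,97],axis=0))
np.savez('bench.npz',a=a,R=R,t=t)
# second view: known points to scene pixels
z=np.load('scene.npz');s=z['im'];ds=z['d'];q=robot.camera_params('scene')
m=(s[:,:,0]>150)&(s[:,:,1]<70)&(s[:,:,2]<70);m[:, :285]=0;m[:,325:]=0;m[190:]=0
for v,u in np.argwhere(m)[::12]:
    w=world('scene',u,v,ds[v,u]);print('scene red',u,v,(R.T@(w[:2]-t)).round(3),w[2].round(3))
E
```

```text
bench 0.28122884125907915 [ 0.50185122 -0.16832641] res [[0.0005, -0.0012], [-0.0002, -0.0003], [-0.0003, 0.0015]]
plate 0.3382904804020368 [ 0.4986414 -0.1659329] res [[0.0009, 0.0001], [0.0008, -0.0027], [0.0008, 0.0014], [-0.0025, 0.0013]] in bench [-0.00241944  0.00319032] skew deg 3.269391094989969
deck z 0.035692429476415655
red bright n 55 bench [-0.00822801 -0.08657062  0.17933257]
red dark 64 [ 0.00134439 -0.08697639  0.17052388]
[[-0.01220032 -0.10109721  0.15944676]
 [ 0.00751178 -0.07259756  0.18215125]]
scene red 293 160 [-0.01  -0.075] 0.18
scene red 301 161 [-0.009 -0.091] 0.181
scene red 305 162 [-0.008 -0.099] 0.181
scene red 296 164 [-0.013 -0.083] 0.175
scene red 300 165 [-0.015 -0.093] 0.176
```

Call:
send_rows(plan=[{"claw":0,"dx":0.04,"dy":-0.03},{"claw":0,"dx":0.08,"dy":-0.06},{"claw":0,"dx":0.12,"dy":-0.09},{"claw":0,"dx":0.16,"dy":-0.12},{"claw":0,"dx":0.2,"dy":-0.15}], squeeze=30)

```text
schema error: expected keys claw, dx, dy, dz, ax, ay, az
```

Call:
send_rows(plan=[{"claw":0,"dx":0.04,"dy":-0.03,"az":-2},{"claw":0,"dx":0.08,"dy":-0.06,"az":-2},{"claw":0,"dx":0.12,"dy":-0.09,"az":-2},{"claw":0,"dx":0.155,"dy":-0.115,"az":-2},{"claw":0,"dx":0.19,"dy":-0.14,"az":-2}])

```text
schema error: expected keys claw, dx, dy, dz, ax, ay, az
```

All keys are required.

Call:
send_rows(plan=[{"claw":0,"dx":0.04,"dy":-0.03,"dz":0,"ax":0,"ay":0,"az":0},{"claw":0,"dx":0.08,"dy":-0.06,"dz":0,"ax":0,"ay":0,"az":0},{"claw":0,"dx":0.12,"dy":-0.09,"dz":0,"ax":0,"ay":0,"az":0},{"claw":0,"dx":0.16,"dy":-0.12,"dz":0,"ax":0,"ay":0,"az":0},{"claw":0,"dx":0.2,"dy":-0.15,"dz":0,"ax":0,"ay":0,"az":0}], squeeze=30)

```text
t: 0.6
tcp_pos: [0.2981, -0.3617, 0.231]
eef_rot: [-3.141, 0.0, 0.245]
force: [0.3, -0.0, 0.5]
grip_width: 0.14
gripper_force: 0.0
```

Call:
send_rows(plan=[{"claw":0,"dx":0.04,"dy":-0.03,"dz":0,"ax":0,"ay":0,"az":-2},{"claw":0,"dx":0.08,"dy":-0.06,"dz":0,"ax":0,"ay":0,"az":-2},{"claw":0,"dx":0.12,"dy":-0.09,"dz":0,"ax":0,"ay":0,"az":-2},{"claw":0,"dx":0.155,"dy":-0.115,"dz":0,"ax":0,"ay":0,"az":-2},{"claw":0,"dx":0.19,"dy":-0.14,"dz":0,"ax":0,"ay":0,"az":-2}])

```text
t: 1.1
tcp_pos: [0.4484, -0.1797, 0.2311]
eef_rot: [-3.142, 0.0, 0.281]
force: [0.5, -0.5, -0.7]
grip_width: 0.0
gripper_force: 0.0
```

Call:
send_rows(plan=[{"claw":0,"dx":-0.005,"dy":0,"dz":0.05,"ax":0,"ay":0,"az":0},{"claw":0,"dx":-0.005,"dy":0,"dz":0.1,"ax":0,"ay":0,"az":0},{"claw":0,"dx":-0.005,"dy":0,"dz":0.15,"ax":0,"ay":0,"az":0},{"claw":0,"dx":-0.005,"dy":0,"dz":0.18,"ax":0,"ay":0,"az":0},{"claw":0,"dx":-0.005,"dy":0,"dz":0.18,"ax":0,"ay":0,"az":0}])

```text
t: 1.6
tcp_pos: [0.4395, -0.1814, 0.0475]
eef_rot: [-3.135, 0.008, 0.281]
force: [-0.2, -0.3, 0.6]
grip_width: 0.003
gripper_force: 0.0
```

```bash
python3 - <<'E'
from h import *
im,d=grab('scene'); s=robot.read_state(); print(s['tcp_pos'],s['force'])
p=robot.camera_params('scene');c=np.array(p['R'])@s['tcp_pos']+p['t'];print('tcp px',p['fx']*c[0]/c[2]+p['cx'],p['fy']*c[1]/c[2]+p['cy'])
save(im,'scene1.png',4,(170,130,370,280))
E
```

```text
[ 0.44155591 -0.1823579   0.04990655] [ 0.15791268 -0.06408535  0.70060986]
tcp px 242.488068185869 223.96207360834018
```

View pics/scene1.png

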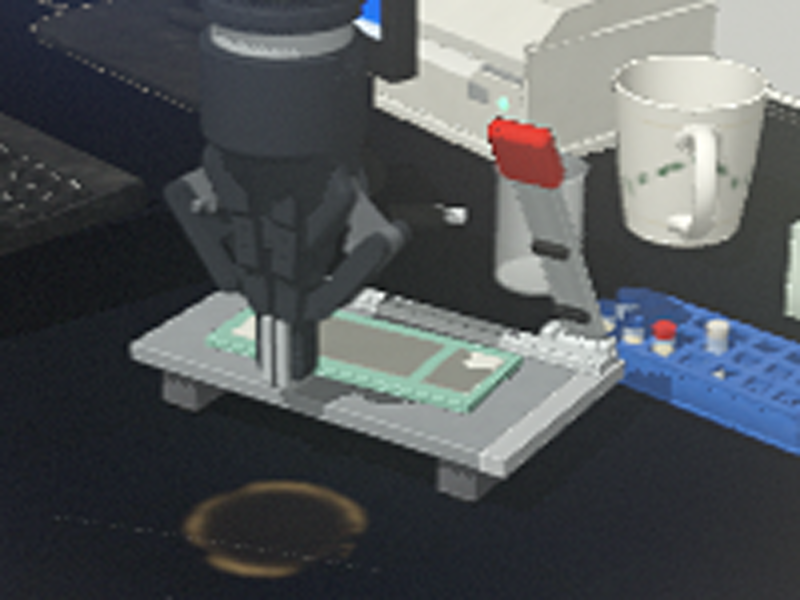

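The picture shows the shut fingertips at about crop (285,385), over the near strip of deck. The plate is behind them, the bar is up and the tips agree with the projected TCP. Now lower them and push toward the fence.

Call:
send_rows(plan=[{"claw":0,"dx":0,"dy":0,"dz":0.008,"ax":0,"ay":0,"az":0},{"claw":0,"dx":0,"dy":0,"dz":0.0115,"ax":0,"ay":0,"az":0},{"claw":0,"dx":0.008,"dy":0,"dz":0.0115,"ax":0,"ay":0,"az":0},{"claw":0,"dx":0.014,"dy":0,"dz":0.0115,"ax":0,"ay":0,"az":0},{"claw":0,"dx":0.017,"dy":0,"dz":0.0115,"ax":0,"ay":0,"az":0}])

```text
t: 2.15
tcp_pos: [0.4607, -0.1784, 0.0406]
eef_rot: [3.14, -0.002, 0.281]
force: [0.3, -0.4, -0.3]
grip_width: 0.001
gripper_force: 0.0
```

Call:
send_rows(plan=[{"claw":0,"dx":0.003,"dy":0,"dz":0,"ax":0,"ay":0,"az":0},{"claw":0,"dx":0.006,"dy":0,"dz":0,"ax":0,"ay":0,"az":0},{"claw":0,"dx":0.008,"dy":0,"dz":0,"ax":0,"ay":0,"az":0},{"claw":0,"dx":0.01,"dy":0,"dz":0,"ax":0,"ay":0,"az":0},{"claw":0,"dx":0.01,"dy":0,"dz":0,"ax":0,"ay":0,"az":0}])

```text
t: 2.65
tcp_pos: [0.4687, -0.1754, 0.04]
eef_rot: [-3.141, 0.0, 0.281]
force: [-2.8, 0.0, 5.4]
grip_width: 0.002
gripper_force: 2.7
```

```bash
python3 - <<'E'
from h import *
im,d=grab('scene'); s=robot.read_state(); print(s['tcp_pos'],s['force'],s['moment'])
save(im,'scene2.png',8,(205,190,305,240))
im,d=grab('top')
E
```

```text
[ 0.46870713 -0.17541649  0.04001527] [-3.18836177 -0.3087052   5.0305209 ] [-0.00845197  0.40865372  0.01630604]
```

View pics/scene2.png

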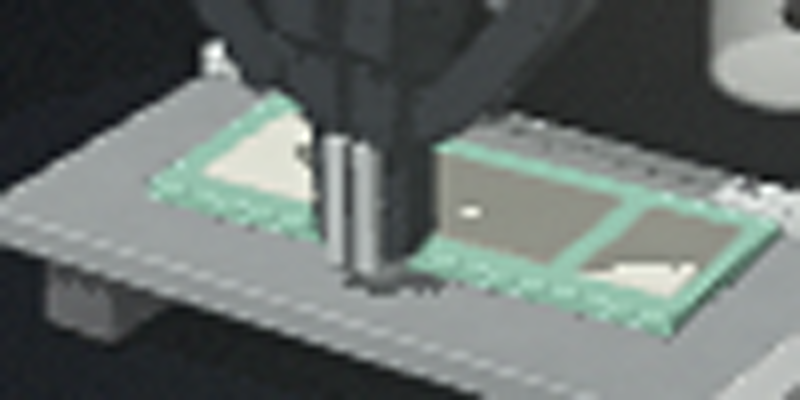

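The crop shows the fingertips at about (385,270) at the near long side of the plate. The plate's near corners are at about (152,185) and (668,325). I can't tell whether the tips are against the edge or resting on the bare margin, so I'll compute it.

```bash
python3 - <<'E'
from h import *
b=np.load('bench.npz');R,t=b['R'],b['t']
s=robot.read_state();tcp=s['tcp_pos'];print(s['force'],s['joint_velocities'].max())
q=robot.camera_params('scene')
def proj(w):
    c=np.array(q['R'])@w+q['t'];return np.array([(q['fx']*c[0]/c[2]+q['cx']-205)*8+3.5,(q['fy']*c[1]/c[2]+q['cy']-190)*8+3.5]).round(0)
for dx in(-.011,.011):
  for dy in(-.0145,.0145):
    o=R@np.array([dx,dy]);print('finger corner',dx,dy,proj(tcp+[o[0],o[1],0]))
B=lambda u,v,h:(R.T@(ray_z('scene',205+(u-3.5)/8,190+(v-3.5)/8,h)[:2]-t)).round(4)
for n,u,v,h in [('+y near',150,180,.041),('-y near',668,322,.041),('-y far',780,226,.041),('strip near',560,258,.042),('deck -x+y',0,212,.036)]: print(n,B(u,v,h))
im=np.load('top.npz')['im'];save(im,'top2.png',6,(222,175,342,270))
E
```

```text
[-2.31665877 -0.56024476  4.81687044] 0.0024859767937360716
finger corner -0.011 -0.0145 [397. 300.]
finger corner -0.011 0.0145 [299. 270.]
finger corner 0.011 -0.0145 [448. 264.]
finger corner 0.011 0.0145 [351. 235.]
+y near [-0.0272  0.0761]
-y near [-0.0204 -0.0738]
-y far [ 0.0377 -0.0713]
strip near [-0.0083 -0.0355]
deck -x+y [-0.0543  0.1031]
```

View pics/top2.png

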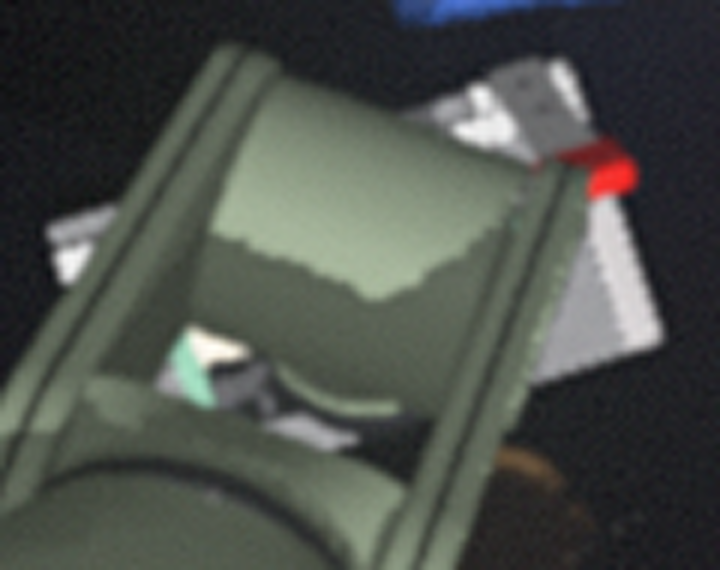

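The top view is blocked by the arm. The scene-view geometry puts the plate's leading far corner near the fence, with about 2.6° of skew left. The 5 N upward force suggests the tip is riding on the edge margin, so I'll lift, back off, go lower and check for free contact.

Call:
send_rows(plan=[{"claw":0,"dx":0,"dy":0,"dz":-0.01,"ax":0,"ay":0,"az":0},{"claw":0,"dx":-0.008,"dy":0,"dz":-0.01,"ax":0,"ay":0,"az":0},{"claw":0,"dx":-0.016,"dy":0,"dz":-0.01,"ax":0,"ay":0,"az":0},{"claw":0,"dx":-0.016,"dy":0,"dz":-0.003,"ax":0,"ay":0,"az":0},{"claw":0,"dx":-0.016,"dy":0,"dz":0,"ax":0,"ay":0,"az":0}])

```text
t: 3.25
tcp_pos: [0.4527, -0.1798, 0.039]
eef_rot: [-3.141, 0.001, 0.28]
force: [0.7, -0.6, 0.0]
grip_width: -0.003
gripper_force: 0.0
```

Call:
send_rows(plan=[{"claw":0,"dx":0,"dy":0,"dz":0,"ax":0,"ay":0,"az":0},{"claw":0,"dx":0,"dy":0,"dz":0,"ax":0,"ay":0,"az":0},{"claw":0,"dx":0,"dy":0,"dz":0,"ax":0,"ay":0,"az":0}])

```text
t: 3.55
tcp_pos: [0.4536, -0.1799, 0.0397]
eef_rot: [3.141, -0.0, 0.281]
force: [0.1, -0.6, -0.4]
grip_width: -0.001
gripper_force: 0.0
```

Call:
send_rows(plan=[{"claw":0,"dx":0,"dy":0,"dz":0.001,"ax":0,"ay":0,"az":0},{"claw":0,"dx":0,"dy":0,"dz":0.002,"ax":0,"ay":0,"az":0},{"claw":0,"dx":0,"dy":0,"dz":0.0025,"ax":0,"ay":0,"az":0},{"claw":0,"dx":0,"dy":0,"dz":0.0025,"ax":0,"ay":0,"az":0}])

```text
t: 3.95
tcp_pos: [0.4534, -0.1799, 0.0372]
eef_rot: [-3.142, 0.0, 0.281]
force: [0.1, -0.6, -0.5]
grip_width: 0.003
gripper_force: 0.0
```

Call:
send_rows(plan=[{"claw":0,"dx":0.003,"dy":0,"dz":0,"ax":0,"ay":0,"az":0},{"claw":0,"dx":0.006,"dy":0,"dz":0,"ax":0,"ay":0,"az":0},{"claw":0,"dx":0.009,"dy":0,"dz":0,"ax":0,"ay":0,"az":0},{"claw":0,"dx":0.012,"dy":0,"dz":0,"ax":0,"ay":0,"az":0},{"claw":0,"dx":0.012,"dy":0,"dz":0,"ax":0,"ay":0,"az":0}])

```text
t: 4.45
tcp_pos: [0.4655, -0.1765, 0.0373]
eef_rot: [3.141, -0.0, 0.281]
force: [-0.3, -1.0, 0.6]
grip_width: 0.002
gripper_force: 0.0
```

Call:
send_rows(plan=[{"claw":0,"dx":0.0015,"dy":0,"dz":0,"ax":0,"ay":0,"az":0},{"claw":0,"dx":0.003,"dy":0,"dz":0,"ax":0,"ay":0,"az":0},{"claw":0,"dx":0.004,"dy":0,"dz":0,"ax":0,"ay":0,"az":0},{"claw":0,"dx":0.005,"dy":0,"dz":0,"ax":0,"ay":0,"az":0}])

```text
t: 4.85
tcp_pos: [0.4691, -0.175, 0.0372]
eef_rot: [-3.141, 0.001, 0.281]
force: [-2.8, 0.7, 1.1]
grip_width: 0.002
gripper_force: 0.9
```

Call:
send_rows(plan=[{"claw":0,"dx":0.0005,"dy":0,"dz":0,"ax":0,"ay":0,"az":0},{"claw":0,"dx":0.001,"dy":0,"dz":0,"ax":0,"ay":0,"az":0},{"claw":0,"dx":0.0015,"dy":0,"dz":0,"ax":0,"ay":0,"az":0}])

```text
t: 5.15
tcp_pos: [0.4712, -0.1748, 0.0373]
eef_rot: [3.142, -0.0, 0.281]
force: [-0.5, 0.4, -0.7]
grip_width: 0.004
gripper_force: 0.6
```

Call:
send_rows(plan=[{"claw":0,"dx":0.0005,"dy":0,"dz":0,"ax":0,"ay":0,"az":0},{"claw":0,"dx":0.001,"dy":0,"dz":0,"ax":0,"ay":0,"az":0},{"claw":0,"dx":0.001,"dy":0,"dz":0,"ax":0,"ay":0,"az":0}])

```text
t: 5.45
tcp_pos: [0.4713, -0.1746, 0.0372]
eef_rot: [-3.141, 0.002, 0.281]
force: [-4.6, -1.8, 1.3]
grip_width: -0.001
gripper_force: 2.5
```

Call:
send_rows(plan=[{"claw":0,"dx":0.0005,"dy":0,"dz":0,"ax":0,"ay":0,"az":0},{"claw":0,"dx":0.001,"dy":0,"dz":0,"ax":0,"ay":0,"az":0},{"claw":0,"dx":0.001,"dy":0,"dz":0,"ax":0,"ay":0,"az":0}])

```text
t: 5.75
tcp_pos: [0.4714, -0.1745, 0.0371]
eef_rot: [-3.141, 0.003, 0.281]
force: [-6.9, -4.2, 3.6]
grip_width: 0.004
gripper_force: 3.9
```

The force rise to 7 N with no movement, at a side position of x ≈ -20 mm, means the plate is snug. Now go round to the +y end.

Call:
send_rows(plan=[{"claw":0,"dx":-0.015,"dy":0,"dz":0,"ax":0,"ay":0,"az":0},{"claw":0,"dx":-0.015,"dy":0,"dz":-0.035,"ax":0,"ay":0,"az":0},{"claw":0,"dx":-0.015,"dy":-0.048,"dz":-0.035,"ax":0,"ay":0,"az":0},{"claw":0,"dx":-0.01,"dy":-0.09,"dz":-0.035,"ax":0,"ay":0,"az":0},{"claw":0,"dx":0.036,"dy":-0.1,"dz":-0.035,"ax":0,"ay":0,"az":0}])

```text
t: 6.25
tcp_pos: [0.4709, -0.0653, 0.071]
eef_rot: [-3.136, 0.01, 0.28]
force: [1.4, -1.4, -0.3]
grip_width: -0.002
gripper_force: 0.0
```

Call:
send_rows(plan=[{"claw":0,"dx":0,"dy":0,"dz":0,"ax":0,"ay":0,"az":0},{"claw":0,"dx":0,"dy":0,"dz":0.02,"ax":0,"ay":0,"az":0},{"claw":0,"dx":0,"dy":0,"dz":0.02,"ax":0,"ay":0,"az":0}])

```text
t: 6.55
tcp_pos: [0.4791, -0.068, 0.0511]
eef_rot: [-3.14, 0.002, 0.281]
force: [-0.8, 0.3, 0.2]
grip_width: 0.002
gripper_force: 0.0
```

```bash
cat >> h.py <<'E'
_b=np.load('bench.npz');RB,tB=_b['R'],_b['t']
def bench(w): return (RB.T@(np.array(w)[:2]-tB)).round(4)
E
python3 - <<'E'
from h import *
im,d=grab('scene'); s=robot.read_state(); print(s['tcp_pos'],bench(s['tcp_pos']),s['force'])
save(im,'scene3.png',6,(200,165,330,260))
E
```

```text
[ 0.47947699 -0.06825847  0.05185445] [0.0063 0.1023] [ 0.70298343  0.64833357 -0.13430973]
```

View pics/scene3.png

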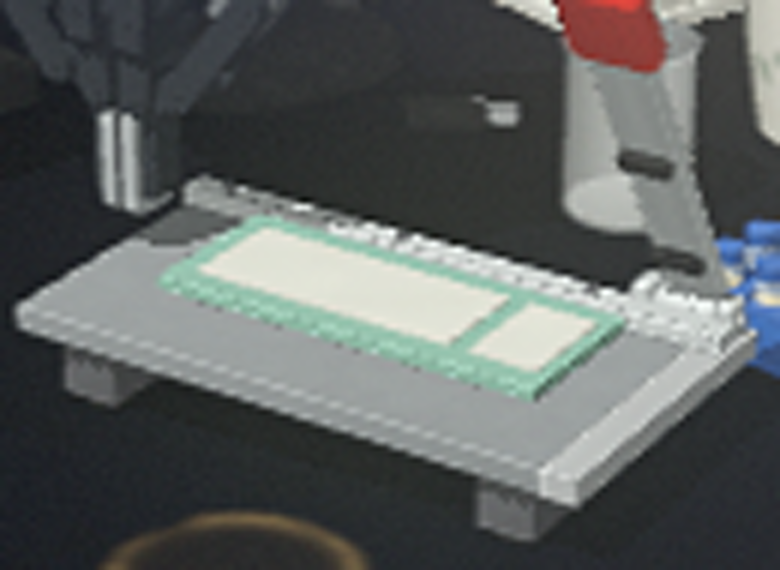

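The view shows the whole plate flush with the fence, with corners at about (160,277), (535,388), (626,320) and (262,216). The strip runs about (460,347)–(522,296). The ledge's outer near corner is at about (577,476), and the fingers hang at (135,205) beyond the +y end.

```bash
python3 - <<'E'
from h import *
W=lambda u,v,h:ray_z('scene',200+(u-2.5)/6,165+(v-2.5)/6,h)
for n,u,v,h in [('+y near',160,275,.041),('-y near',537,385,.041),('-y far',626,320,.041),('+y far',262,216,.041),('strip near',460,347,.042),('strip far',522,296,.042),('deck near +y',17,309,.036),('ledge near',577,476,.036),('ledge far',755,338,.036)]: print(n,bench(W(u,v,h)))
E
```

```text
+y near [-0.0179  0.0756]
-y near [-0.0157 -0.0732]
-y far [ 0.0393 -0.0747]
+y far [0.0394 0.0736]
strip near [-0.0086 -0.0396]
strip far [ 0.0339 -0.0375]
deck near +y [-0.0568  0.1067]
ledge near [-0.0514 -0.109 ]
ledge far [ 0.0597 -0.1125]
```

Call:
send_rows(plan=[{"claw":0,"dx":0,"dy":0,"dz":0.01,"ax":0,"ay":0,"az":0},{"claw":0,"dx":0,"dy":0,"dz":0.0147,"ax":0,"ay":0,"az":0},{"claw":0,"dx":0,"dy":0.005,"dz":0.0147,"ax":0,"ay":0,"az":0},{"claw":0,"dx":0,"dy":0.01,"dz":0.0147,"ax":0,"ay":0,"az":0},{"claw":0,"dx":0,"dy":0.014,"dz":0.0147,"ax":0,"ay":0,"az":0}])

```text
t: 7.1
tcp_pos: [0.4844, -0.0823, 0.0379]
eef_rot: [3.141, -0.001, 0.28]
force: [1.2, 0.4, -0.0]
grip_width: -0.001
gripper_force: 0.0
```

Call:
send_rows(plan=[{"claw":0,"dx":0,"dy":0.003,"dz":0,"ax":0,"ay":0,"az":0},{"claw":0,"dx":0,"dy":0.006,"dz":0,"ax":0,"ay":0,"az":0},{"claw":0,"dx":0,"dy":0.009,"dz":0,"ax":0,"ay":0,"az":0},{"claw":0,"dx":0,"dy":0.012,"dz":0,"ax":0,"ay":0,"az":0},{"claw":0,"dx":0,"dy":0.015,"dz":0,"ax":0,"ay":0,"az":0}])

```text
t: 7.6
tcp_pos: [0.488, -0.0961, 0.0376]
eef_rot: [-3.141, 0.0, 0.281]
force: [-0.3, 1.8, 0.5]
grip_width: -0.002
gripper_force: 0.7
```

Call:
send_rows(plan=[{"claw":0,"dx":0,"dy":0.004,"dz":0,"ax":0,"ay":0,"az":0},{"claw":0,"dx":0,"dy":0.009,"dz":0,"ax":0,"ay":0,"az":0},{"claw":0,"dx":0,"dy":0.014,"dz":0,"ax":0,"ay":0,"az":0},{"claw":0,"dx":0,"dy":0.019,"dz":0,"ax":0,"ay":0,"az":0},{"claw":0,"dx":0,"dy":0.024,"dz":0,"ax":0,"ay":0,"az":0}])

```text
t: 8.1
tcp_pos: [0.4948, -0.1196, 0.0376]
eef_rot: [3.141, -0.0, 0.281]
force: [0.6, 1.1, -0.2]
grip_width: 0.004
gripper_force: 0.6
```

Call:
send_rows(plan=[{"claw":0,"dx":0,"dy":0.005,"dz":0,"ax":0,"ay":0,"az":0},{"claw":0,"dx":0,"dy":0.01,"dz":0,"ax":0,"ay":0,"az":0},{"claw":0,"dx":0,"dy":0.014,"dz":0,"ax":0,"ay":0,"az":0},{"claw":0,"dx":0,"dy":0.017,"dz":0,"ax":0,"ay":0,"az":0},{"claw":0,"dx":0,"dy":0.02,"dz":0,"ax":0,"ay":0,"az":0}])

```text
t: 8.6
tcp_pos: [0.5002, -0.1385, 0.0376]
eef_rot: [-3.142, 0.0, 0.281]
force: [0.2, 0.6, 0.9]
grip_width: 0.003
gripper_force: 0.6
```

```bash
python3 - <<'E'
from h import *
im,d=grab('scene'); s=robot.read_state(); print(s['tcp_pos'],bench(s['tcp_pos']),s['force'])
save(im,'scene4.png',8,(230,180,330,255))
E
```

```text
[ 0.50049596 -0.13894209  0.03760643] [0.0069 0.0286] [ 0.32225222 -0.58883575  0.01350454]
```

View pics/scene4.png

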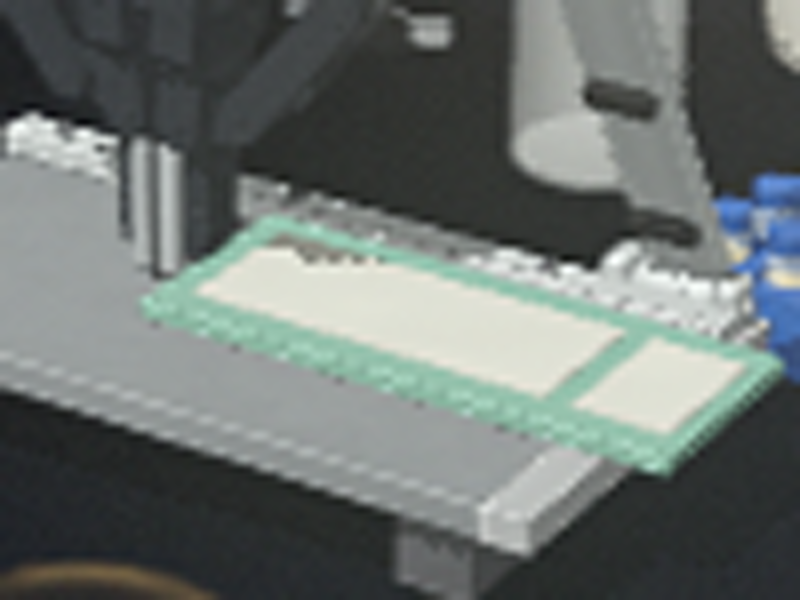

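The plate now overhangs the ledge. The strip is at about (560,400)–(637,335), the leading corners are at (663,462) and (783,363), and the steel outer corner is at (525,553). I'll rectify to measure the remaining distance.

```bash
cat >> h.py <<'E'
def rect(im,h,xs,ys):
    q=robot.camera_params('scene');X,Y=np.meshgrid(xs,ys)
    w=np.stack([X,Y],-1)@RB.T+tB;w=np.dstack([w,np.full(X.shape,h)])
    c=w@np.array(q['R']).T+q['t']
    u=(q['fx']*c[...,0]/c[...,2]+q['cx']).astype(np.float32);v=(q['fy']*c[...,1]/c[...,2]+q['cy']).astype(np.float32)
    return cv2.remap(im,u,v,cv2.INTER_LINEAR).astype(float)
def strip(im,lo,hi):
    ys=np.arange(lo,hi,.0005);out=[]
    for a,b in((-.004,.004),(.006,.014),(.016,.024)):
        r=rect(im,.042,np.arange(a,b,.001),ys).mean(1);g=r[:,1]-r[:,0];k=g>g.max()/2
        out.append(round(float((ys[k]).mean()),4))
    return out
def ledge(im):
    ys=np.arange(-.13,-.08,.0005);r=rect(im,.036,np.arange(-.05,-.03,.001),ys).mean((1,2));return ys,r
def side(im,y0,y1):  # near plate edge x at given y windows
    xs=np.arange(-.045,.0,.0005);o=[]
    for y in(y0,y1):
        r=rect(im,.041,xs,np.arange(y-.006,y+.006,.001)).mean(0);g=r[:,1]-r[:,0];o.append(round(float(xs[np.argmax(g>g.max()/2)]),4))
    return o
E
python3 - <<'E'
from h import *
im=np.load('scene.npz')['im']
print('strip',strip(im,-.115,-.08)); y,r=ledge(im);print(list(zip(y.round(4)[::2],r.round(0)[::2])));print('side',side(im,-.04,-.1),side(im,0,-.04))
E
```

```text
strip [-0.0922, -0.0922, -0.0922]
[(np.float64(-0.13), np.float64(45.0)), (np.float64(-0.129), np.float64(46.0)), (np.float64(-0.128), np.float64(46.0)), (np.float64(-0.127), np.float64(46.0)), (np.float64(-0.126), np.float64(45.0)), (np.float64(-0.125), np.float64(45.0)), (np.float64(-0.124), np.float64(45.0)), (np.float64(-0.123), np.float64(45.0)), (np.float64(-0.122), np.float64(44.0)), (np.float64(-0.121), np.float64(44.0)), (np.float64(-0.12), np.float64(50.0)), (np.float64(-0.119), np.float64(67.0)), (np.float64(-0.118), np.float64(92.0)), (np.float64(-0.117), np.float64(113.0)), (np.float64(-0.116), np.float64(121.0)), (np.float64(-0.115), np.float64(121.0)), (np.float64(-0.114), np.float64(120.0)), (np.float64(-0.113), np.float64(119.0)), (np.float64(-0.112), np.float64(126.0)), (np.float64(-0.111), np.float64(147.0)), (np.float64(-0.11), np.float64(172.0)), (np.float64(-0.109), np.float64(188.0)), (np.float64(-0.108), np.float64(191.0)), (np.float64(-0.107), np.float64(190.0)), (np.float64(-0.106), np.float64(189.0)), (np.float64(-0.105), np.float64(189.0)), (np.float64(-0.
[... 307 characters left out ...]
)), (np.float64(-0.096), np.float64(160.0)), (np.float64(-0.095), np.float64(156.0)), (np.float64(-0.094), np.float64(155.0)), (np.float64(-0.093), np.float64(156.0)), (np.float64(-0.092), np.float64(156.0)), (np.float64(-0.091), np.float64(157.0)), (np.float64(-0.09), np.float64(157.0)), (np.float64(-0.089), np.float64(157.0)), (np.float64(-0.088), np.float64(157.0)), (np.float64(-0.087), np.float64(156.0)), (np.float64(-0.086), np.float64(156.0)), (np.float64(-0.085), np.float64(156.0)), (np.float64(-0.084), np.float64(156.0)), (np.float64(-0.083), np.float64(156.0)), (np.float64(-0.082), np.float64(156.0)), (np.float64(-0.081), np.float64(156.0))]
side [-0.0265, -0.026] [-0.0265, -0.0265]
```

The strip is at y = -92 mm in this view and parallel to the ledge, whose edge is at -110.5 mm. That leaves about 18.7 mm. I'll push 16 mm and re-measure.

Call:
send_rows(plan=[{"claw":0,"dx":0,"dy":0.004,"dz":0,"ax":0,"ay":0,"az":0},{"claw":0,"dx":0,"dy":0.008,"dz":0,"ax":0,"ay":0,"az":0},{"claw":0,"dx":0,"dy":0.011,"dz":0,"ax":0,"ay":0,"az":0},{"claw":0,"dx":0,"dy":0.014,"dz":0,"ax":0,"ay":0,"az":0},{"claw":0,"dx":0,"dy":0.016,"dz":0,"ax":0,"ay":0,"az":0}])

```text
t: 9.15
tcp_pos: [0.5047, -0.154, 0.0376]
eef_rot: [3.141, 0.0, 0.281]
force: [-0.3, 1.2, -0.1]
grip_width: -0.0
gripper_force: 0.4
```

```bash
python3 - <<'E'
from h import *
im,d=grab('scene'); s=robot.read_state(); print(bench(s['tcp_pos']),s['tcp_pos'],s['force'])
print('strip',strip(im,-.122,-.09),'side',side(im,-.02,-.1))
E
```

```text
[0.0068 0.0127] [ 0.50486144 -0.15419317  0.03758928] [ 0.64039668 -0.64053362  1.03789154]
strip [-0.1085, -0.1087, -0.1085] side [-0.026, -0.026]
```

Call:
send_rows(plan=[{"claw":0,"dx":0,"dy":0.001,"dz":0,"ax":0,"ay":0,"az":0},{"claw":0,"dx":0,"dy":0.002,"dz":0,"ax":0,"ay":0,"az":0},{"claw":0,"dx":0,"dy":0.002,"dz":0,"ax":0,"ay":0,"az":0}])

```text
t: 9.5
tcp_pos: [0.5052, -0.1557, 0.0376]
eef_rot: [3.141, -0.0, 0.281]
force: [-0.5, 0.6, 0.3]
grip_width: 0.0
gripper_force: 0.1
```

```bash
python3 - <<'E'
from h import *
im,d=grab('scene'); s=robot.read_state(); print(bench(s['tcp_pos']),s['tcp_pos'],s['force'])
print('strip',strip(im,-.124,-.09),'side',side(im,-.02,-.1)); y,r=ledge(im); k=(y<-.107)&(y>-.115);print('ledge',y[k][np.argmax(np.gradient(r[k]))])
save(im,'scene5.png',8,(230,180,330,255))
E
```

```text
[0.0068 0.0112] [ 0.50527652 -0.15570101  0.03763831] [-0.6840573  -0.60421666 -0.37429971]
strip [-0.1105, -0.1105, -0.1102] side [-0.026, -0.0265]
ledge -0.11049999999999999
```

View pics/scene5.png

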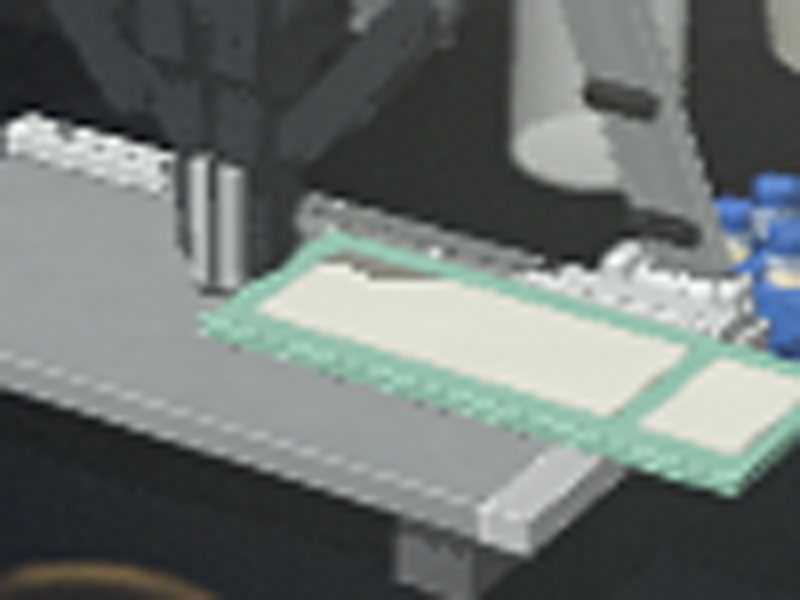

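The strip reads -110.4 mm against the ledge edge at -110.5 mm, and it is parallel. In the picture it runs (632,412)–(697,350), in line with the steel edge. Next I'll compare the plate's near-side x with the earlier snug state.

```bash
python3 - <<'E'
from h import *
a=cv2.imread('pics/scene3.png')[:,:,::-1];a=cv2.resize(a,(130,95),interpolation=cv2.INTER_AREA)
im=np.zeros((420,560,3),np.uint8);im[165:260,200:330]=a
now=np.load('scene.npz')['im']
def cx(im,ys):  # near green->white transition
    xs=np.arange(-.03,.005,.00025);o=[]
    for y in ys:
        r=rect(im,.042,xs,np.arange(y-.005,y+.005,.001)).mean(0);g=r[:,0]-.5*(r[:,0].min()+r[:,0].max());o.append(round(float(xs[np.argmax(g>0)]),4))
    return o
print('snug',cx(im,[.05,.02,-.01,-.06]),side(im,.05,-.05));print('now',cx(now,[-.02,-.05,-.08,-.13]),side(now,-.02,-.1))
E
```

```text
snug [-0.011, -0.0107, -0.0105, -0.0105] [-0.026, -0.026]
now [-0.0107, -0.0107, -0.0105, -0.026] [-0.026, -0.0265]
```

The plate is still snug and square. Back off, lift, and go round behind the tab.

Call:
send_rows(plan=[{"claw":0,"dx":0,"dy":-0.012,"dz":0,"ax":0,"ay":0,"az":0},{"claw":0,"dx":0,"dy":-0.012,"dz":-0.05,"ax":0,"ay":0,"az":0},{"claw":0,"dx":0,"dy":-0.012,"dz":-0.1,"ax":0,"ay":0,"az":0},{"claw":0,"dx":0,"dy":-0.012,"dz":-0.15,"ax":0,"ay":0,"az":0},{"claw":0,"dx":0,"dy":-0.012,"dz":-0.2,"ax":0,"ay":0,"az":0}])

```text
t: 10.05
tcp_pos: [0.5012, -0.1431, 0.2396]
eef_rot: [3.142, -0.0, 0.281]
force: [0.9, -0.1, 0.2]
grip_width: -0.001
gripper_force: 0.0
```

Call:
send_rows(plan=[{"claw":0,"dx":0.01,"dy":0,"dz":-0.025,"ax":0,"ay":0,"az":0},{"claw":0,"dx":0.028,"dy":0.03,"dz":-0.025,"ax":0,"ay":0,"az":0},{"claw":0,"dx":0.028,"dy":0.075,"dz":-0.025,"ax":0,"ay":0,"az":0},{"claw":0,"dx":0.028,"dy":0.11,"dz":-0.025,"ax":0,"ay":0,"az":0},{"claw":0,"dx":0.028,"dy":0.11,"dz":-0.025,"ax":0,"ay":0,"az":0}])

```text
t: 10.55
tcp_pos: [0.5599, -0.2448, 0.2617]
eef_rot: [3.14, 0.001, 0.278]
force: [-0.1, -0.1, -0.5]
grip_width: 0.002
gripper_force: 0.0
```

```bash
python3 - <<'E'
from h import *
s=robot.read_state(); print(bench(s['tcp_pos']),s['tcp_pos'],s['eef_rot'])
im,d=grab('scene');print(strip(im,-.124,-.09))
m=(im[:,:,0]>150)&(im[:,:,1]<70)&(im[:,:,2]<70);m[:, :285]=0;m[:,325:]=0;m[200:]=0
W=np.array([world('scene',u,v,d[v,u]) for v,u in np.argwhere(m)]);X=np.c_[[bench(w) for w in W],W[:,2]];print(len(X),np.percentile(X,[5,50,95],axis=0).round(4).tolist())
E
```

```text
[ 0.0346 -0.0896] [ 0.55992902 -0.24482877  0.26166013] [3.14020886e+00 5.97431496e-04 2.77747593e-01]
[-0.1105, -0.1108, -0.1105]
65 [[-0.0147, -0.1027, 0.1743], [-0.012, -0.0888, 0.1782], [-0.0078, -0.0761, 0.1812]]
```

Call:
send_rows(plan=[{"claw":0,"dx":0,"dy":-0.002,"dz":0.046,"ax":0,"ay":0,"az":0},{"claw":0,"dx":0,"dy":-0.002,"dz":0.092,"ax":0,"ay":0,"az":0},{"claw":0,"dx":-0.005,"dy":-0.002,"dz":0.092,"ax":0,"ay":0,"az":0},{"claw":0,"dx":-0.01,"dy":-0.002,"dz":0.092,"ax":0,"ay":0,"az":0},{"claw":0,"dx":-0.014,"dy":-0.002,"dz":0.092,"ax":0,"ay":0,"az":0}])

```text
t: 11.1
tcp_pos: [0.5461, -0.2441, 0.1735]
eef_rot: [3.138, -0.003, 0.281]
force: [0.2, -0.5, 1.0]
grip_width: 0.0
gripper_force: 0.0
```

Call:
send_rows(plan=[{"claw":0,"dx":-0.003,"dy":0,"dz":0,"ax":0,"ay":0,"az":0},{"claw":0,"dx":-0.006,"dy":0,"dz":0.001,"ax":0,"ay":0,"az":0},{"claw":0,"dx":-0.009,"dy":0,"dz":0.003,"ax":0,"ay":0,"az":0},{"claw":0,"dx":-0.012,"dy":0,"dz":0.004,"ax":0,"ay":0,"az":0},{"claw":0,"dx":-0.012,"dy":0,"dz":0.004,"ax":0,"ay":0,"az":0}])

```text
t: 11.6
tcp_pos: [0.5335, -0.2475, 0.1667]
eef_rot: [3.141, -0.0, 0.28]
force: [-0.1, 0.3, -0.2]
grip_width: -0.003
gripper_force: 0.0
```

```bash
python3 - <<'E'
from h import *
s=robot.read_state(); print(bench(s['tcp_pos']),s['tcp_pos'],s['force'])
im,d=grab('scene');save(im,'scene6.png',6,(235,110,360,205))
E
```

```text
[ 0.0084 -0.0848] [ 0.53349177 -0.24749183  0.16672767] [-0.11142969  0.33272141 -0.21208961]
```

View pics/scene6.png

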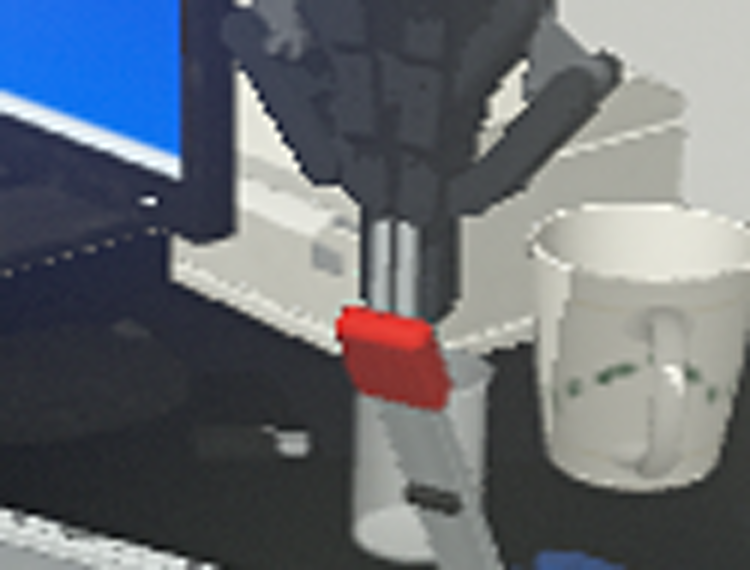

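The view shows the shut fingertips behind the red tab's upper edge at about (400,310). The contact position matches the arc, so I'll sweep along it about the hinge.

Call:
send_rows(plan=[{"claw":0,"dx":-0.007,"dy":0.001,"dz":0.006,"ax":0,"ay":0,"az":0},{"claw":0,"dx":-0.0135,"dy":0.002,"dz":0.011,"ax":0,"ay":0,"az":0},{"claw":0,"dx":-0.019,"dy":0.002,"dz":0.0145,"ax":0,"ay":0,"az":0},{"claw":0,"dx":-0.0245,"dy":0.002,"dz":0.018,"ax":0,"ay":0,"az":0},{"claw":0,"dx":-0.0245,"dy":0.002,"dz":0.018,"ax":0,"ay":0,"az":0}])

```text
t: 12.15
tcp_pos: [0.5094, -0.256, 0.1478]
eef_rot: [-3.14, 0.002, 0.28]
force: [0.4, -0.3, 0.4]
grip_width: 0.003
gripper_force: 0.0
```

```bash
cat >> h.py <<'E'
def tab():
    s=robot.read_state(); print('tcp',bench(s['tcp_pos']),s['tcp_pos'][2].round(4),'F',s['force'].round(1))
    im,d=grab('scene');m=(im[:,:,0]>120)&(im[:,:,1]<70)&(im[:,:,2]<70);m[:, :240]=0;m[:,335:]=0;m[260:]=0
    W=np.array([world('scene',u,v,d[v,u]) for v,u in np.argwhere(m)]);X=np.c_[[bench(w) for w in W],W[:,2]];print('red',len(X),np.percentile(X,[5,50,95],axis=0).round(4).tolist())
    return im
E
python3 -c "
from h import *
tab()"
```

```text
tcp [-0.0171 -0.0864] 0.1478 F [ 0.4 -0.3  0.4]
red 181 [[-0.0463, -0.1044, 0.1335], [-0.0408, -0.0935, 0.1519], [-0.025, -0.0761, 0.1593]]
```

Call:
send_rows(plan=[{"claw":0,"dx":-0.0095,"dy":0,"dz":0.008,"ax":0,"ay":0,"az":0},{"claw":0,"dx":-0.019,"dy":0,"dz":0.018,"ax":0,"ay":0,"az":0},{"claw":0,"dx":-0.0275,"dy":0,"dz":0.029,"ax":0,"ay":0,"az":0},{"claw":0,"dx":-0.0345,"dy":0,"dz":0.0405,"ax":0,"ay":0,"az":0},{"claw":0,"dx":-0.0405,"dy":0,"dz":0.053,"ax":0,"ay":0,"az":0}])

```text
t: 12.7
tcp_pos: [0.4704, -0.2674, 0.0947]
eef_rot: [-3.141, 0.001, 0.281]
force: [0.4, -0.2, 1.3]
grip_width: -0.002
gripper_force: 0.4
```

Call:
send_rows(plan=[{"claw":0,"dx":-0.003,"dy":0,"dz":0.008,"ax":0,"ay":0,"az":0},{"claw":0,"dx":-0.0055,"dy":0,"dz":0.0155,"ax":0,"ay":0,"az":0},{"claw":0,"dx":-0.0075,"dy":0,"dz":0.023,"ax":0,"ay":0,"az":0},{"claw":0,"dx":-0.0085,"dy":0,"dz":0.029,"ax":0,"ay":0,"az":0},{"claw":0,"dx":-0.009,"dy":0,"dz":0.033,"ax":0,"ay":0,"az":0}])

```text
t: 13.2
tcp_pos: [0.463, -0.2697, 0.0621]
eef_rot: [-3.141, 0.0, 0.281]
force: [-0.4, 0.5, 1.2]
grip_width: 0.0
gripper_force: 0.3
```

```bash
python3 -c "
from h import *
tab()"
```

```text
tcp [-0.0654 -0.0866] 0.0621 F [-0.4  0.5  1.2]
red 202 [[-0.0954, -0.1046, 0.055], [-0.0872, -0.0937, 0.0619], [-0.068, -0.0769, 0.0641]]
```

Call:
send_rows(plan=[{"claw":0,"dx":-0.001,"dy":0,"dz":0.002,"ax":0,"ay":0,"az":0},{"claw":0,"dx":-0.001,"dy":0,"dz":0.004,"ax":0,"ay":0,"az":0},{"claw":0,"dx":-0.001,"dy":0,"dz":0.0055,"ax":0,"ay":0,"az":0},{"claw":0,"dx":-0.001,"dy":0,"dz":0.0065,"ax":0,"ay":0,"az":0}])

```text
t: 13.65
tcp_pos: [0.4623, -0.2701, 0.0562]
eef_rot: [3.141, -0.0, 0.281]
force: [-1.0, 0.7, -0.2]
grip_width: 0.004
gripper_force: 0.3
```

Call:
send_rows(plan=[{"claw":0,"dx":0,"dy":0,"dz":0.0005,"ax":0,"ay":0,"az":0},{"claw":0,"dx":0,"dy":0,"dz":0.001,"ax":0,"ay":0,"az":0},{"claw":0,"dx":0,"dy":0,"dz":0.001,"ax":0,"ay":0,"az":0}])

```text
t: 13.95
tcp_pos: [0.4623, -0.27, 0.0551]
eef_rot: [3.141, -0.0, 0.281]
force: [0.3, -0.1, 0.2]
grip_width: -0.003
gripper_force: 0.0
```

Call:
send_rows(plan=[{"claw":0,"dx":0,"dy":0,"dz":0.0005,"ax":0,"ay":0,"az":0},{"claw":0,"dx":0,"dy":0,"dz":0.001,"ax":0,"ay":0,"az":0},{"claw":0,"dx":0,"dy":0,"dz":0.001,"ax":0,"ay":0,"az":0}])

```text
t: 14.25
tcp_pos: [0.4623, -0.27, 0.0549]
eef_rot: [3.141, -0.0, 0.281]
force: [-1.4, 1.0, 5.8]
grip_width: 0.003
gripper_force: 3.1
```

Call:
send_rows(plan=[{"claw":0,"dx":0,"dy":0,"dz":0.0005,"ax":0,"ay":0,"az":0},{"claw":0,"dx":0,"dy":0,"dz":0.001,"ax":0,"ay":0,"az":0},{"claw":0,"dx":0,"dy":0,"dz":0.001,"ax":0,"ay":0,"az":0}])

```text
t: 14.55
tcp_pos: [0.4623, -0.27, 0.0547]
eef_rot: [3.141, -0.0, 0.281]
force: [-2.1, 1.6, 11.4]
grip_width: -0.001
gripper_force: 6.0
```

The bar is down: z stopped at 55 mm and the force rose to 11 N. Lift straight up and clear, then check by numbers.

Call:
send_rows(plan=[{"claw":0,"dx":0,"dy":0,"dz":-0.01,"ax":0,"ay":0,"az":0},{"claw":0,"dx":0,"dy":0,"dz":-0.05,"ax":0,"ay":0,"az":0},{"claw":0,"dx":0,"dy":0,"dz":-0.1,"ax":0,"ay":0,"az":0},{"claw":0,"dx":0,"dy":0,"dz":-0.15,"ax":0,"ay":0,"az":0},{"claw":0,"dx":-0.04,"dy":-0.02,"dz":-0.17,"ax":0,"ay":0,"az":0}])

```text
t: 15.05
tcp_pos: [0.4237, -0.2645, 0.2285]
eef_rot: [3.131, -0.009, 0.283]
force: [-0.9, -0.4, 0.9]
grip_width: -0.002
gripper_force: 0.0
```

Call:
send_rows(plan=[{"claw":0,"dx":-0.04,"dy":0,"dz":0,"ax":0,"ay":0,"az":0},{"claw":0,"dx":-0.08,"dy":0,"dz":0,"ax":0,"ay":0,"az":0},{"claw":0,"dx":-0.08,"dy":0,"dz":0,"ax":0,"ay":0,"az":0},{"claw":0,"dx":-0.08,"dy":0,"dz":0,"ax":0,"ay":0,"az":0}])

```text
t: 15.45
tcp_pos: [0.3412, -0.2842, 0.2236]
eef_rot: [3.141, -0.001, 0.279]
force: [0.4, -0.6, -0.3]
grip_width: 0.001
gripper_force: 0.0
```

```bash
python3 - <<'E'
from h import *
im=tab()
print('strip',strip(im,-.124,-.1),'side',side(im,-.02,-.12))
y,r=ledge(im); k=(y<-.107)&(y>-.115);print('ledge',y[k][np.argmax(np.gradient(r[k]))])
xs=np.arange(-.03,.005,.00025)
for yy in(-.02,-.04,-.06):
    r=rect(im,.042,xs,np.arange(yy-.005,yy+.005,.001)).mean(0);print(yy,xs[np.argmax(r[:,0]>.5*(r[:,0].min()+r[:,0].max()))].round(4))
ys=np.arange(-.02,.03,.0005);r=rect(im,.041,np.arange(0,.02,.001),ys).mean(1);g=r[:,1]-r[:,0];print('+y end',ys[g>g.max()/2].max())
E
```

```text
tcp [-0.1865 -0.0668] 0.2236 F [ 0.4 -0.6 -0.3]
red 235 [[-0.0963, -0.1043, 0.0463], [-0.0866, -0.0924, 0.0544], [-0.0678, -0.076, 0.0567]]
strip [-0.1105, -0.111, -0.1105] side [-0.026, -0.0265]
ledge -0.11049999999999999
-0.02 -0.0107
-0.04 -0.005
-0.06 -0.0235
+y end 0.004500000000000021
```

```bash
python3 -c "
from cell import robot
print(robot.finish_job())"
```

```text
the job is handed in; nothing more can be done
None
```

The job is handed in at about 15 s of the 48 s: the plate is snug against the fence, the bare strip measures within about 0.5 mm of the steel edge, and the hold-down bar is fully down with its feet on the glass. On the first push the fingertips probably rode briefly on the plate's bare side margin, clear of the coating.

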